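# Set the gas-flow dial and confirm

## Robot

A 6-joint arm with a two-finger parallel gripper is mounted at the origin on the work surface. World frame = base frame: x ahead of the robot, y to its left, z up, the work surface at z = 0. Lengths are in mm, angles in rad, forces in N, time in s.
With the tool pointing down it reaches from about 350 to 725 mm from the base axis. Payload 4.3 kg.
Tool frame: the origin (TCP) lies midway between the tips of the shut fingers; the grasp point (between the pads) lies 19 mm behind it; z points along the fingers, y is the direction in which the jaws open and shut (so a half turn about z gives the same grasp; the last joint's range is limited). The gripper opens to 85 mm and grips with 20 to 120 N. Pads are 22 mm wide; open, the fingers measure 114 mm over their backs; the gripper's body (76 mm by 85 mm) begins 54 mm behind the grasp point. The pads swing forward as they close: fully open they stand 13 mm farther back than shut.
Start: joints at [-1.27, 0.377, 0.081, 1.274, 0, 1.46], TCP at [229.637, -527.197, 202.729] pointing down, gripper open.
Joint ranges: [-2.72, 2.72], [-0.84, 1.66], [-1.02, 1.22], [-1.77, 2.12], [-1.37, 1.28], [-3.14, 3.14]. Speed limits (rad/s): [2.57, 2.57, 3.14, 3.14, 3.14, 3.14].

## Interface

Orientations are given as a unit quaternion [w, x, y, z].
In Python, from plant import r gives the robot as it stands.
- The arm moves only by the tool drive_tool, never from a script. Its argument "targets" is a list of rows, each a list of 6 numbers: the shift along the tool's x, y, z scaled (see below), then the turn, a rotation vector about the tool's x, y, z scaled (see below). In form: [[tx, ty, tz, wx, wy, wz], ...]. A call has 1 to 12 rows; each row shifts and turns the commanded pose from where the row before left it, along the tool's axes as they then stand; what a row does not reach is not made up. The controller multiplies each number of a shift by 40 mm and each number of a turn by 90 degrees. A row lasts 1/12 s, in which the tool goes at most 41.7 mm and 7.16 degrees, less where a joint would pass 70% of its speed; a pose out of reach is approached as far as the arm can. A call with a number of a shift or a turn outside -1 to 1 is refused whole. A call with a gripper value outside its range is refused whole. "fingers" is the opening, from 0 (shut) to 1 (fully open), set as the call begins (left out, the last holds). The fingers move at their own pace and stop on an object; "force" is the grip in N (left out, the last holds). Time passes only in rows, so rows that do not move let the fingers close. It gives the time, the measured TCP pose, the force and the opening at its end, in the units of the state.
- r.state(): the state, without advancing time (a new reading comes with each control period).
- r.get_image(name): name is "side" or "top" or "wrist"; returns a dict with "img" (400x640x3 uint8, red, green, blue), "depth" (400x640 float32, mm along the optical axis (not along the pixel's ray), 0 where there is no reading), "fx", "fy", "cx", "cy" (pixels), "k1" (the pictures are not rectified: a ray, as slopes to the right and down, at radius r is drawn at 1 + k1 r^2 times it, then the intrinsics apply), "xyz" and "orientation" of the camera in the world; the wrist camera has in their place "hand_eye" (4x4, takes a point from camera to tool coordinates, whose origin is the TCP and whose axes are the flange's). Camera axes: x right, y up, looking along -z (the intrinsics and any distortion apply to the point x, -y, -z); pixel columns grow to the right and rows downward; lengths in mm; the calibration is good to about 2 mm. A picture is of the moment at which its call begins: read the wrist's pose just before it.
- r.hand_in(): hands the job in, once; it reports no verdict.
The state is a dict: "t": time; "joint_pos": joint angles; "qvel": joint speeds; "effort": joint torques, N m; "ee_pos": TCP position; "eef_rot": TCP orientation; "wrist_force": force on the tool from outside, world axes, zero at the start; "moment": the same for the moment, N m; "finger_gap": opening from 0.0 (shut) to 1.0 (fully open).
Only numpy, scipy, OpenCV 4.12 (cv2) and the standard library are available. Lean on these libraries where they do the work, as an engineer would, in place of code of your own. Each camera call takes 0.05 s, during which the arm holds its last target.

## Task

Set the gas flow: without gripping anything, gently push the dial's peg round with a fingertip until the dial's index mark lines up with the long line on the scale collar, to within a line's width. Then press the round confirm button down and let it come back up. Do not turn the scale collar, and leave the things standing around where they are.

Things in the scene. Friction and masses are not known exactly. Their poses are not given: they have to be found in the camera images.
- controller: Gas-flow controller: a fixed square grey housing, 200 x 200 mm and 50 mm high, standing on the table with any yaw up to about 0.4 rad. Origin: centre of its underside, on the table; z up. On its top lie, all about one upright axis: a flat aluminium scale collar, radius 95 mm, top at z = 0.056; and on that the white finger dial: a thin flange of radius 66 mm (top at z = 0.060) and a fluted hub of radius 52 mm (top at z = 0.070).
- dial_axis (a point): Point on the turning axis of the dial and collar, at the hub's top face (z = 0.070). Fixed to the controller.
- index_mark (a point): The dial's index mark: the one black line on the dial, 4 mm wide, running outward across the hub's top and on across the flange. This point is its outer end at the flange's rim, 66 mm from the axis, at z = 0.056; it turns with the dial.
- scale_line (a point): The target line: the one long black line on the scale collar, 4 mm wide and 24 mm long (68 to 92 mm from the axis), the middle of 27 lines 10 degrees apart; the others are short (7 mm) and thin. This point lies on the long line's bearing at the dial's rim, 66 mm from the axis, at z = 0.056, so index_mark and scale_line coincide when the marks line up. The collar is clamped by stiff friction (1.5 N m) and should not be moved.
- finger_peg (a point): Centre of the top of the dial's finger peg: an upright steel pin, 14 mm in diameter, 28 mm tall (z = 0.070 to 0.098), 40 mm from the axis, exactly opposite (180 degrees from) the index mark. Pushing it sideways turns the dial; about 2 N suffices. The dial stays where it is left (friction 0.07 N m) and does not coast.
- dial (a joint): Angle of the dial relative to the housing, rad, growing clockwise seen from above; stops at -1.9 and 1.9. 0: the index mark points along the controller's +x. It starts between -1.3 and -0.7; the target line lies between -0.2 and 0.9 on the same scale, so the dial always has to be turned clockwise from its start.
- confirm_box: Fixed grey box, 75 x 75 x 40 mm, to the left or the right of the controller, carrying the round confirm button on its top. Origin: centre of its underside.
- confirm_top (a point): Centre of the top face of the confirm button: a round steel push button 28 mm in diameter in a round grey housing on the confirm box. It goes down with the button. Pushed straight down it travels 6 mm against a spring (4 N when fully down) and comes back by itself.
- confirm (a joint): Travel of the confirm button, m: 0 up, 0.006 fully down.
- junction_box: Fixed box of the same size on the other side of the controller, with a square blank cover, 44 mm wide, top at z = 0.052, and no button; nothing to do here. Origin: centre of its underside.
- reagent_bottle: Amber reagent bottle with a red cap, 56 mm across, 105 mm tall. Loose; to be left alone.
- vial: Small glass jar with a red cap, 30 mm across, 65 mm tall. Loose; to be left alone.
- beaker: Glass beaker, 68 mm across, 85 mm tall. Loose; to be left alone.
- dish: White bowl-shaped dish, 90 mm across, 30 mm tall. Loose; to be left alone.
- breadboard: White circuit breadboard 55 x 85 mm, with two small blue boards and a round metal gas sensor, 33 mm tall. Loose; to be left alone.
- spatula: Steel spatula, 160 mm long, lying flat. Loose; to be left alone.
- tube_clamp: Aluminium and steel tube clamp, about 77 mm long, 32 mm tall, lying flat. Loose; to be left alone.
Not all that is in view belongs to the job. What is shaped like the confirm_box but pink or purple is not meant.

How it is judged:
By the outcome, as a careful person would: the job done as asked, in the order asked, and still so for the second after the job is handed in, with the robot touching nothing.
It also fails if it takes over 58 s, if anything falls off the work surface, if the arm or the gripper's body presses on something with over 40 N, if the wrist force passes 120 N, or if a joint passes its speed limit or range.

## Working session

There is one attempt and no reset: what is moved stays moved. The work goes in short steps, Python scripts to look and compute and a tool call to move; the robot and the scene stay as the last step left them, time stands still between calls to the robot, and variables do not carry over. Pictures are saved under pics/ and viewed, and the job is handed in when it is done.

Besides the shell and the picture viewer there is one more tool, called after "Emit:" as a command line: name --pt "numbers of a row" for each row, then --argument value for the rest. drive_tool: Moves the arm, as the interface text tells. Its arguments: {"type":"object","properties":{"targets":{"type":"array"},"fingers":{"type":"number"},"force":{"type":"number"}},"required":["targets"]}

```bash
ls; mkdir -p pics; cat > h.py <<'E'
import numpy as np, cv2, pickle
from scipy.spatial.transform import Rotation as R
def save(name,im): cv2.imwrite('pics/'+name,cv2.cvtColor(im,cv2.COLOR_RGB2BGR))
def q2R(q): return R.from_quat([q[1],q[2],q[3],q[0]]).as_matrix()
def cam_pose(d,st=None):
    if 'hand_eye' in d:
        H=np.array(d['hand_eye']); T=np.eye(4); T[:3,:3]=q2R(st['eef_rot']); T[:3,3]=st['ee_pos']
        T=T@H; return T[:3,:3],T[:3,3]
    return q2R(d['orientation']),np.array(d['xyz'])
def K(d): return np.array([[d['fx'],0,d['cx']],[0,d['fy'],d['cy']],[0,0,1.]])
def slopes(d,uv):
    uv=np.asarray(uv,float).reshape(-1,1,2)
    return cv2.undistortPoints(uv,K(d),np.array([d['k1'],0,0,0,0.])).reshape(-1,2)
def rays(d,uv,st=None):
    s=slopes(d,uv); Rm,c=cam_pose(d,st)
    return np.c_[s[:,0],-s[:,1],-np.ones(len(s))]@Rm.T,c
def onplane(d,uv,z,st=None):
    v,c=rays(d,uv,st); t=(z-c[2])/v[:,2]; return c+v*t[:,None]
def proj(d,P,st=None):
    Rm,c=cam_pose(d,st); p=(np.asarray(P,float).reshape(-1,3)-c)@Rm
    x=p[:,0]/-p[:,2]; y=-p[:,1]/-p[:,2]; f=1+d['k1']*(x*x+y*y)
    return np.c_[d['fx']*x*f+d['cx'],d['fy']*y*f+d['cy']]
E
python3 - <<'E'
from plant import r
from h import *
s=r.state();print(s)
for n in ['top','side','wrist']:
    st=r.state();d=r.get_image(n);d['st']=st;pickle.dump(d,open(n+'0.pkl','wb'));save(n+'0.png',d['img'])
    print({k:v for k,v in d.items() if k not in('img','depth','st')})
E
```

```text
pics
{'t': 0.0, 'joint_pos': array([-1.27028094e+00,  3.78062830e-01,  7.96339314e-02,  1.27441311e+00,
       -1.34228188e-05,  1.46051983e+00]), 'qvel': array([-0.00053879, -0.00011196,  0.0004918 ,  0.00083214,  0.00149331,
        0.00080389]), 'effort': array([ 1.42362380e-03, -4.63599801e+01,  2.69876629e+01,  2.06000375e-02,
       -5.48704395e-05, -6.29027241e-06]), 'ee_pos': array([ 229.41803588, -526.46757531,  201.7641926 ]), 'eef_rot': array([-1.01757785e-03,  9.78979794e-01,  2.03954695e-01, -1.03826301e-04]), 'wrist_force': array([ 0.23839205, -0.11607347,  0.10375281]), 'moment': array([-0.0115315 , -0.00081317,  0.01416165]), 'finger_gap': 0.9999494987875871}
{'fx': 377.33426637396843, 'fy': 377.33426637396843, 'cx': 323.82161065096443, 'cy': 197.09636270543643, 'k1': -0.07705540863232459, 'xyz': array([ 470.60166654,    2.47665929, 1266.69697922]), 'orientation': array([ 0.70800482,  0.0197113 , -0.02615766, -0.70544768])}
{'fx': 441.60864813652375, 'fy': 441.60864813652375, 'cx': 319.00614608373434, 'cy': 205.92406069938468, 'k1': -0.09339062648676534, 'xyz': array([ 280.57737608, 1068.89790949,  726.88419944]), 'orientation': array([-0.11223127, -0.05081082,  0.49595645,  0.85956361])}
{'fx': 287.8323109120285, 'fy': 287.8323109120285, 'cx': 319.22061319224326, 'cy': 194.35516319616488, 'k1': -0.051828305758823925, 'hand_eye': array([[-8.63228407e-04,  9.64449559e-01,  2.64265591e-01,
         6.65917308e+01],
       [ 9.99999593e-01,  7.63291883e-04,  4.80847830e-04,
        -8.83009004e-01],
       [ 2.62041697e-04,  2.64265898e-01, -9.64449826e-01,
        -1.70623772e+02],
       [ 0.00000000e+00,  0.00000000e+00,  0.00000000e+00,
         1.00000000e+00]])}
```

View pics/top0.png

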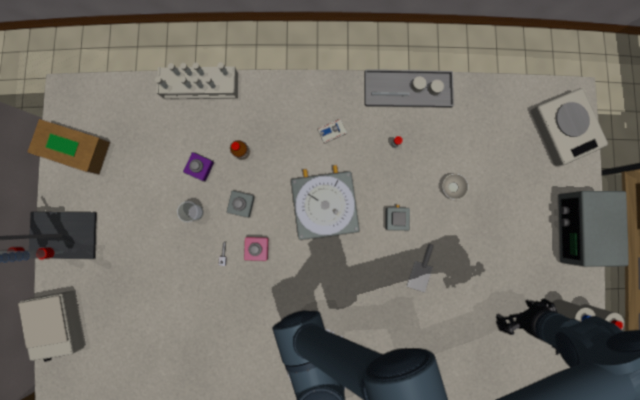

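View pics/side0.png

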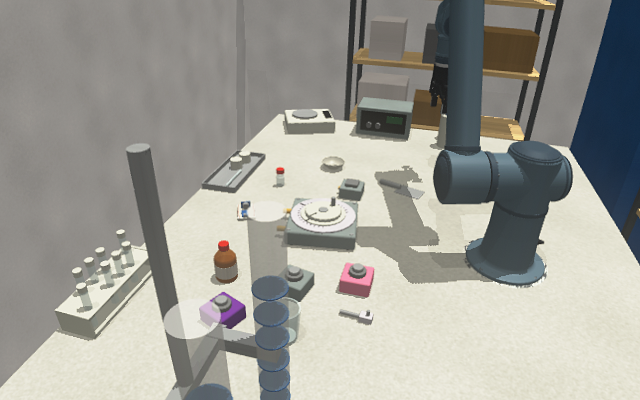

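View pics/wrist0.png

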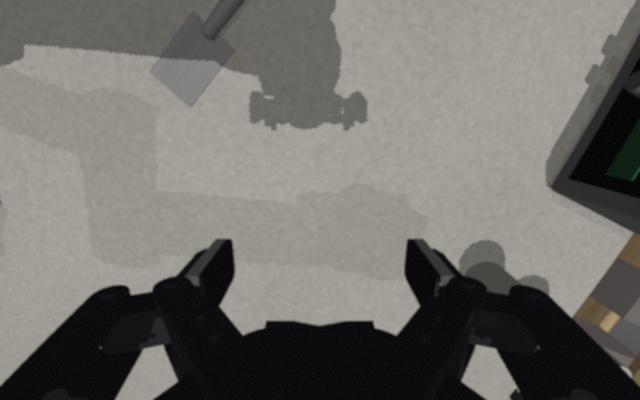

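The top view shows the controller at (325,205) with its dial and the grey junction box with a square cover at (397,217). There are three button boxes: grey (239,203), purple (198,166) and pink (256,248). Only the grey one fits confirm_box. I'll confirm this in an enlarged crop.

```bash
python3 - <<'E'
from h import *
d=pickle.load(open('top0.pkl','rb'))
c=d['img'][150:270,180:420]; save('crop_all.png',cv2.resize(c,None,fx=3.3,fy=3.3,interpolation=cv2.INTER_CUBIC))
c=d['img'][165:245,285:365]; save('crop_dial.png',cv2.resize(c,None,fx=7,fy=7,interpolation=cv2.INTER_CUBIC))
for uv,z in [((325,205),70),((239,203),52),((397,217),52),((291,178),50),((353,171),50),((359,233),50),((299,240),50)]: print(uv,onplane(d,[uv],z)[0].round(1), d['depth'][uv[1],uv[0]])
E
```

```text
(325, 205) [523.2 -12.1  70. ] 1194.174
(239, 203) [529.4 265.3  52. ] 1208.0275
(397, 217) [ 486.  -245.1   52. ] 1217.1987
(291, 178) [611.3  98.1  50. ] 1267.4491
(353, 171) [ 635.1 -103.1   50. ] 1277.3097
(359, 233) [ 434.3 -122.1   50. ] 1261.2256
(299, 240) [411.4  70.7  50. ] 1262.568
```

View pics/crop_all.png

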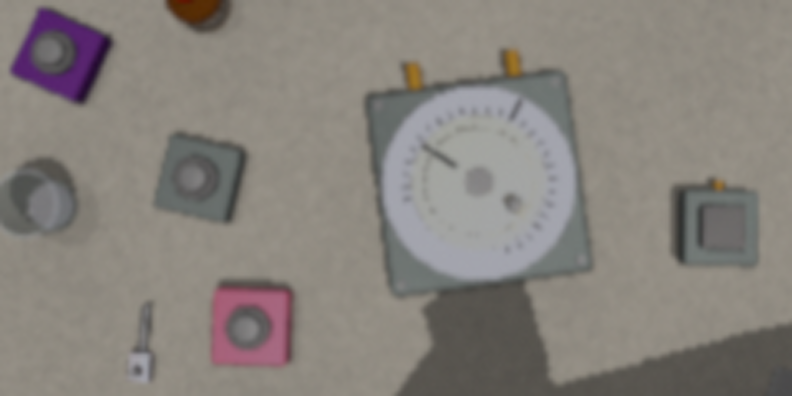

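View pics/crop_dial.png

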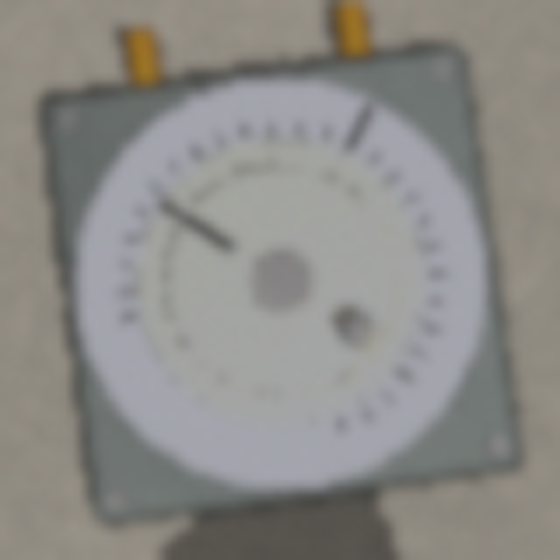

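The crop shows the grey box at (239,203) with a round button. Purple (198,166) and pink (256,248) are decoys, and (397,217) has only a square cover. On the dial, the index is at the upper left, the peg at the lower right and the long line at the upper right, so the turn is about 84° clockwise. I'll shut the fingers and go to a viewing pose behind the peg.

Emit:
drive_tool --pt "0.528 -0.316 0.033 0 0 0" --pt "0.528 -0.316 0.033 0 0 0" --pt "0.528 -0.316 0.033 0 0 0" --pt "0.528 -0.316 0.033 0 0 0" --pt "0.528 -0.316 0.033 0 0 0" --pt "0.528 -0.316 0.033 0 0 0" --pt "0.528 -0.316 0.033 0 0 0" --pt "0.528 -0.316 0.033 0 0 0" --pt "0.528 -0.316 0.033 0 0 0" --pt "0.528 -0.316 0.033 0 0 0" --pt "0.528 -0.316 0.033 0 0 0" --pt "0.528 -0.316 0.033 0 0 0" --fingers 0

```text
t: 1.15
ee_pos: [401.8, -285.7, 186.6]
eef_rot: [-0.0, 0.979, 0.204, -0.0]
wrist_force: [-0.0, 0.2, -0.4]
finger_gap: 0.002
```

Emit:
drive_tool --pt "0.528 -0.316 0.033 0 0 0" --pt "0.528 -0.316 0.033 0 0 0" --pt "0.528 -0.316 0.033 0 0 0" --pt "0.528 -0.316 0.033 0 0 0" --pt "0.528 -0.316 0.033 0 0 0" --pt "0.528 -0.316 0.033 0 0 0" --pt "0.528 -0.316 0.033 0 0 0" --pt "0.528 -0.316 0.033 0 0 0" --pt "0.528 -0.316 0.033 0 0 0" --pt "0.528 -0.316 0.033 0 0 0" --pt "0.528 -0.316 0.033 0 0 0" --pt "0.528 -0.316 0.033 0 0 0"

```text
t: 2.15
ee_pos: [573.5, -45.5, 170.6]
eef_rot: [-0.0, 0.979, 0.204, -0.0]
wrist_force: [0.4, -1.2, -0.5]
finger_gap: -0.005
```

Emit:
drive_tool --pt "0 0 0 0 0 -0.057" --pt "0 0 0 0 0 -0.057" --pt "0 0 0 0 0 -0.057" --pt "0 0 0 0 0 -0.057" --pt "0 0 0 0 0 -0.057" --pt "0 0 0 0 0 -0.057" --pt "0 0 0 0 0 -0.057" --pt "0 0 0 0 0 -0.057" --pt "0 0 0 0 0 -0.057" --pt "0 0 0 0 0 -0.057" --pt "0 0 0 0 0 -0.057" --pt "0 0 0 0 0 -0.057"

```text
t: 3.15
ee_pos: [572.9, -46.6, 170.6]
eef_rot: [-0.0, 0.735, 0.678, -0.0]
wrist_force: [-0.4, -0.1, -0.3]
finger_gap: 0.006
```

Emit:
drive_tool --pt "0 0 0 0 0 -0.057" --pt "0 0 0 0 0 -0.057" --pt "0 0 0 0 0 -0.057" --pt "0 0 0 0 0 -0.057" --pt "0 0 0 0 0 -0.057" --pt "0 0 0 0 0 -0.057" --pt "0 0 0 0 0 -0.057" --pt "0 0 0 0 0 -0.057" --pt "0 0 0 0 0 -0.057" --pt "0 0 0 0 0 -0.057" --pt "0 0 0 0 0 -0.057" --pt "0 0 0 0 0 -0.057"

```text
t: 4.15
ee_pos: [572.9, -46.6, 170.6]
eef_rot: [-0.0, 0.285, 0.959, -0.0]
wrist_force: [-0.5, -0.2, -0.1]
finger_gap: -0.002
```

```bash
python3 - <<'E'
from plant import r
from h import *
st=r.state();d=r.get_image('wrist');d['st']=st;pickle.dump(d,open('w1.pkl','wb'));save('w1.png',d['img'])
T=q2R(st['eef_rot']);print(st['t'],st['ee_pos'],np.degrees(np.arctan2(T[1,0],T[0,0])),T.round(3),st['joint_pos'].round(2),st['wrist_force'])
E
```

```text
4.15 [572.86952591 -46.62066689 170.60505598] 146.90929076707988 [[-0.838  0.546 -0.001]
 [ 0.546  0.838  0.   ]
 [ 0.001 -0.    -1.   ]] [-0.19  0.39  0.01  1.2  -0.    0.39] [-0.53767309 -0.18119134 -0.05557801]
```

View pics/w1.png

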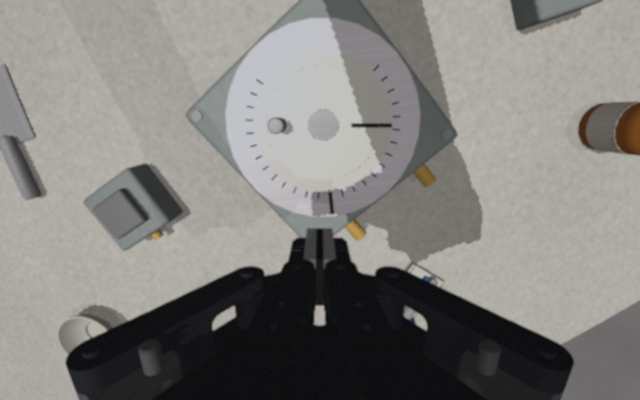

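The wrist picture shows the dial axis at about (323,124), the peg top at (277,126), the index line from (352,126) to (391,126) and the long line from (331,192) to (332,213). The shut fingertips are at (319,240). Next I'll measure these.

```bash
cat > m.py <<'E'
from h import *
def dark(d,seed,rad,thr=70,loc=None):
    g=cv2.cvtColor(d['img'],cv2.COLOR_RGB2GRAY).astype(float)
    x0,y0=[int(round(v)) for v in seed]
    return g
def linefit(d,a,b,n=25,half=7):
    # a,b approx ends in pixels: cross profiles, darkness centroid -> points on line
    g=cv2.cvtColor(d['img'],cv2.COLOR_RGB2GRAY).astype(np.float32)
    a=np.array(a,float);b=np.array(b,float);u=(b-a)/np.linalg.norm(b-a);nn=np.array([-u[1],u[0]])
    o=np.linspace(-half,half,8*half+1);pts=[]
    for t in np.linspace(0.1,.9,n):
        p=a+(b-a)*t; q=p+o[:,None]*nn
        v=cv2.remap(g,q[:,0].astype(np.float32)[None],q[:,1].astype(np.float32)[None],cv2.INTER_LINEAR)[0]
        base=np.linspace(np.median(v[:10]),np.median(v[-10:]),len(v))
        w=np.clip(base-v-12,0,None)
        if w.max()<15: continue
        pts.append(p+nn*(w*o).sum()/w.sum())
    return np.array(pts)
def bearing(P,c):
    # direction of fitted world line through pts, and bearing of mean pt about c
    m=P.mean(0)[:2]; vx=np.linalg.svd(P[:,:2]-m)[2][0]; r=m-c
    if vx@r<0: vx=-vx
    return np.degrees(np.arctan2(vx[1],vx[0])),np.degrees(np.arctan2(r[1],r[0])),np.linalg.norm(P[:,:2]-c,axis=1)
E
python3 - <<'E'
from m import *
d=pickle.load(open('w1.pkl','rb'));st=d['st']
img=d['img'];save('w1c.png',cv2.resize(img[10:240,190:460],None,fx=2.9,fy=2.5,interpolation=cv2.INTER_CUBIC))
hsv=cv2.cvtColor(img,cv2.COLOR_RGB2HSV);g=cv2.cvtColor(img,cv2.COLOR_RGB2GRAY)
# centre disc
gg=cv2.GaussianBlur(g,(3,3),0)
sub=img[100:150,295:352];print(img[124,323],img[124,345],img[126,277],img[100,310])
c=cv2.HoughCircles(g[95:155,255:355],cv2.HOUGH_GRADIENT,1,15,param1=60,param2=10,minRadius=5,maxRadius=22);print(c+np.array([255,95,0]))
for n,uv,z in [('axis',(323,124),70),('peg',(277,126),98),('idx_in',(352,126),70),('idx_out',(391,126),60),('ll_in',(331,192),56),('ll_out',(332,213),56)]:
    print(n,onplane(d,[uv],z,st)[0].round(1),d['depth'][uv[1],uv[0]])
E
```

```text
[162 161 161] [193 194 188] [167 165 166] [193 194 193]
[[[323.5        124.5         15.5       ]
  [274.5        125.5          8.19999981]]]
axis [524.2 -10.4  70. ] 261.31076
peg [503.9 -43.   98. ] 236.81758
idx_in [540.3  11.   70. ] 264.04272
idx_out [561.5  43.1  60. ] 275.0263
ll_in [586.2 -40.6  56. ] 294.5537
ll_out [605.9 -51.9  56. ] 301.78073
```

View pics/w1c.png

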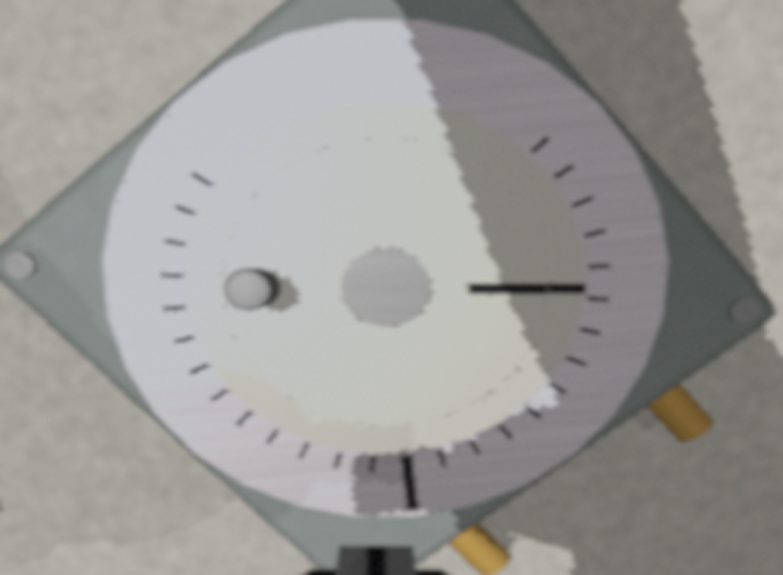

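```bash
python3 - <<'E'
from m import *
d=pickle.load(open('w1.pkl','rb'));st=d['st']
# axis by ellipse fit of collar outer edge -> use centre disc + dial consistency
uv=np.array([[323.3,124.3]]);c=onplane(d,uv,70,st)[0][:2]
L=onplane(d,linefit(d,(330.8,191),(333,213)),56,st)
I=onplane(d,linefit(d,(352,126),(378,126.3),half=5),70,st)
for n,P in [('long',L),('idx',I)]:
    a,b,rr=bearing(P,c);print(n,len(P),a.round(2),b.round(2),rr.min().round(1),rr.max().round(1))
# intersection of the two lines = axis
def ln(P):
    m=P.mean(0)[:2];v=np.linalg.svd(P[:,:2]-m)[2][0];return m,v
(m1,v1),(m2,v2)=ln(L),ln(I);t=np.linalg.solve(np.c_[v1,-v2],m2-m1);print('intersect',m1+v1*t[0],c)
E
```

```text
long 25 -26.51 -27.28 69.8 89.0
idx 25 56.84 55.97 28.8 48.0
intersect [524.54249225 -11.52408712] [524.60899541 -10.35875597]
```

Emit:
drive_tool --pt "0.268 -0.304 0 0 0 0" --pt "0.268 -0.304 0 0 0 0" --pt "0.269 -0.304 0 0 0 0" --pt "0 0 0.29 0 0 0" --pt "0 0 0.29 0 0 0" --pt "0 0 0.29 0 0 0" --pt "0 0 0.29 0 0 0" --pt "0 0 0.29 0 0 0" --pt "0 0 0.29 0 0 0" --pt "0 0 0.29 0 0 0" --pt "0 0 0.28 0 0 0" --pt "0 0 0 0 0 0"

```text
t: 5.2
ee_pos: [524.2, -59.0, 76.2]
eef_rot: [-0.002, 0.288, 0.958, -0.0]
wrist_force: [0.0, 0.1, -0.9]
finger_gap: 0.002
```

```bash
cat > look.py <<'E'
import sys
from plant import r
from m import *
n=sys.argv[1]
st=r.state();d=r.get_image('wrist');d['st']=st;pickle.dump(d,open(n+'.pkl','wb'));save(n+'.png',d['img'])
T=q2R(st['eef_rot']);print(st['t'],st['ee_pos'].round(2),'yaw',np.degrees(np.arctan2(T[1,0],T[0,0])).round(2),'tilt',T[:2,2].round(4),st['wrist_force'].round(2))
E
python3 look.py w2
```

```text
5.2 [524.18 -58.97  76.24] yaw 146.56 tilt [-0.0044  0.0009] [ 0.03  0.1  -0.88]
```

View pics/w2.png

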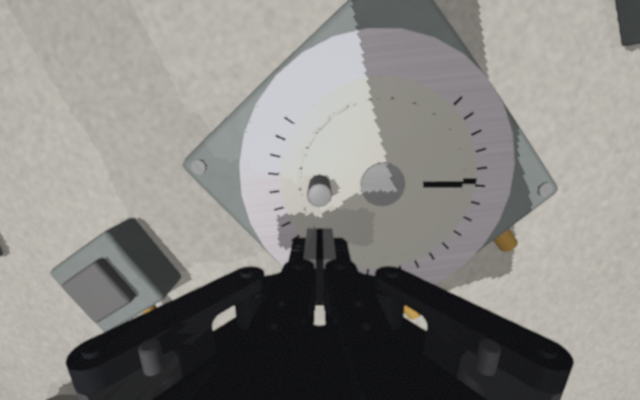

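The fingertip at (319,235) is squarely behind the peg at (319,193). I'll close the last 8 mm and start the arc.

Emit:
drive_tool --pt "0.05 0 0 0 0 0" --pt "0.05 0 0 0 0 0" --pt "0.05 0 0 0 0 0" --pt "0.05 0 0 0 0 0" --pt "0.07 -0.029 0 0 0 0.0444" --pt "0.07 -0.029 0 0 0 0.0444" --pt "0.07 -0.029 0 0 0 0.0444" --pt "0.07 -0.029 0 0 0 0.0444" --pt "0.07 -0.029 0 0 0 0.0444"

```text
t: 6.0
ee_pos: [505.3, -50.1, 79.0]
eef_rot: [0.0, 0.45, 0.893, 0.0]
wrist_force: [0.2, -0.5, -0.6]
finger_gap: 0.0
```

```bash
python3 look.py w3
```

```text
6.0 [505.27 -50.09  79.05] yaw 126.47 tilt [ 0.0007 -0.0003] [ 0.21 -0.49 -0.6 ]
```

View pics/w3.png

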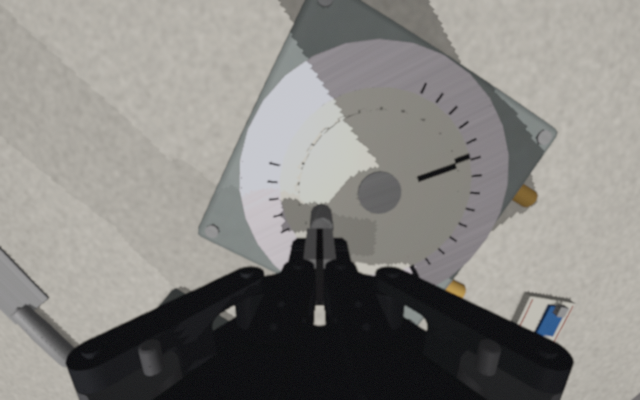

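```bash
cat > ang.py <<'E'
import sys
from m import *
def run(n,a,b,la=None,lb=None,c=np.array([524.5,-11.]),z=70):
    d=pickle.load(open(n+'.pkl','rb'));st=d['st']
    I=onplane(d,linefit(d,a,b,half=5),z,st);A,B,rr=bearing(I,c);print('idx dir',A.round(2),'brg',B.round(2),rr.min().round(1),rr.max().round(1),len(I))
    if la is not None:
        L=onplane(d,linefit(d,la,lb,half=5),56,st);A,B,rr=bearing(L,c);print('long dir',A.round(2),'brg',B.round(2),rr.min().round(1),rr.max().round(1),len(L))
    return d
E
python3 - <<'E'
from ang import *
d=run('w2',(424,184),(460,184))
d=run('w3',(418,179),(454,167))
c=d['img'][130:300,240:500];save('w3c.png',cv2.resize(c,None,fx=3,fy=3,interpolation=cv2.INTER_CUBIC))
for uv in [(320,211)]: print(onplane(d,[uv],98,d['st']))
st=d['st'];print(proj(d,[[*st['ee_pos']],[524.5,-11,70]],st))
E
```

```text
idx dir 56.8 brg 56.54 28.9 47.6 25
idx dir 56.27 brg 56.49 28.5 47.7 25
[[495.56237041 -36.46370184  98.        ]]
[[319.43405147 226.41472784]
 [379.14937742 192.21357654]]
```

View pics/w3c.png

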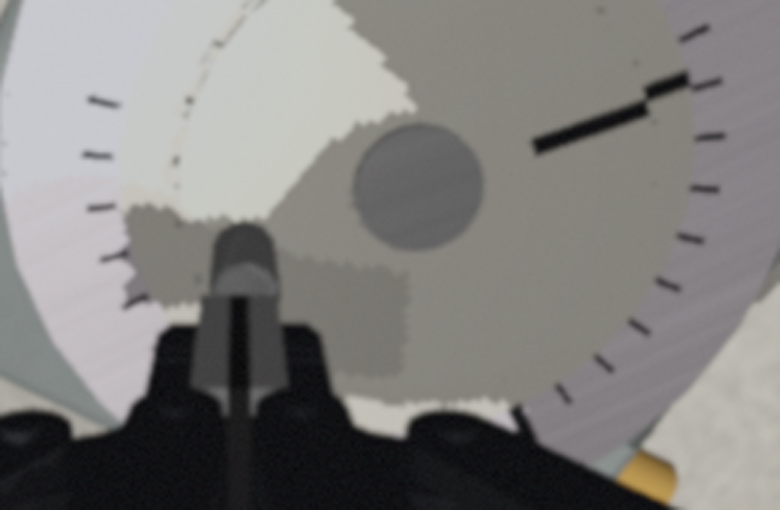

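The dial hasn't turned yet (56.5°), and the fingertip is just at the peg. I'll keep going with the same arc.

Emit:
drive_tool --pt "0.069 -0.0325 0 0 0 0.0444" --pt "0.069 -0.0325 0 0 0 0.0444" --pt "0.069 -0.0325 0 0 0 0.0444" --pt "0.069 -0.0325 0 0 0 0.0444" --pt "0.069 -0.0325 0 0 0 0.0444"

```text
t: 6.47
ee_pos: [493.1, -41.2, 79.0]
eef_rot: [0.0, 0.598, 0.802, 0.0]
wrist_force: [0.4, -0.3, 0.5]
finger_gap: -0.002
```

```bash
python3 look.py w4
```

```text
6.4667 [493.14 -41.17  79.01] yaw 106.58 tilt [ 0.0008 -0.0002] [ 0.37 -0.29  0.47]
```

View pics/w4.png

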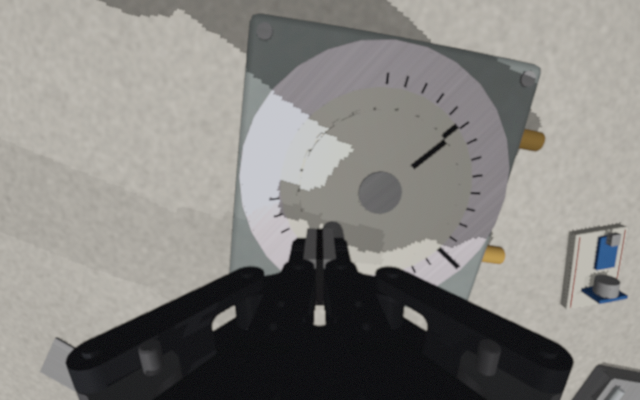

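```bash
python3 - <<'E'
from ang import *
d=run('w4',(413,166),(446,142),(439,248),(458,266))
c=d['img'][130:300,240:500];save('w4c.png',cv2.resize(c,None,fx=3,fy=3,interpolation=cv2.INTER_CUBIC))
st=d['st'];print(proj(d,[[*st['ee_pos']],[524.5,-11,70],[502.4,-44.3,98],[502.4,-44.3,70]],st))
print(d['depth'][205:250:3,332], d['depth'][225:260:3,312])
E
```

```text
idx dir 55.93 brg 56.47 29.1 49.0 25
long dir -26.43 brg -26.76 70.7 88.8 25
[[319.94735616 226.29867288]
 [379.61471656 192.16204651]
 [333.91247836 247.63785292]
 [331.81705224 229.14759035]]
[189.01701 189.75502 190.51683 191.0615  191.38808 190.3536  185.22977
 180.73642 146.30684 143.41377 140.05606 136.82074 133.3282  128.85365
 126.86074] [190.95772  193.66638  145.22229  141.25996  137.33629  135.0071
 130.48459  127.13551  124.819565 122.51004  119.87925  117.55671 ]
```

View pics/w4c.png

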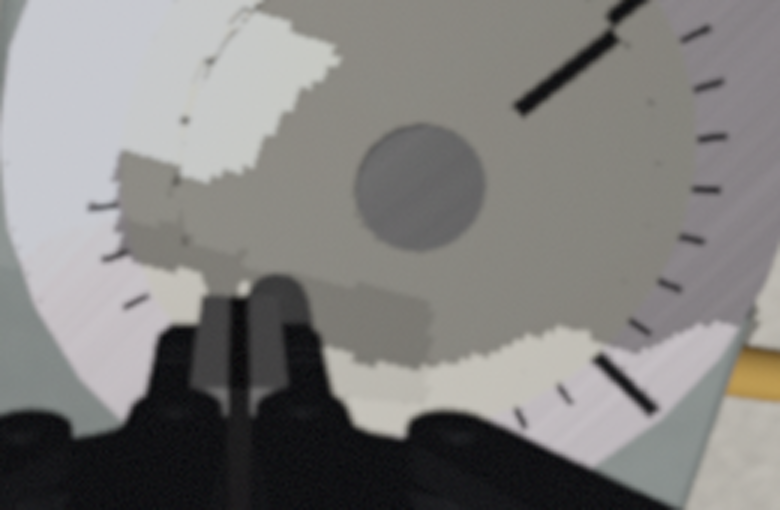

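The fingertip passed the peg with no contact force and the dial is still at 56.5°. I'll check from the side whether the fingertips are really as low as the TCP reading says.

```bash
python3 - <<'E'
from plant import r
from h import *
st=r.state();d=r.get_image('side');d['st']=st;pickle.dump(d,open('s4.pkl','wb'))
print(proj(d,[st['ee_pos'],[502.4,-44.3,98],[502.4,-44.3,70]]))
c=d['img'][130:260,240:400];save('s4c.png',cv2.resize(c,None,fx=4.6,fy=4.6,interpolation=cv2.INTER_CUBIC))
w=pickle.load(open('w4.pkl','rb'));H=np.array(w['hand_eye'])
for u,v in [(312,231),(312,237),(312,243),(312,249),(312,255),(306,240),(328,235),(328,240),(345,245),(298,245),(320,240)]:
    s=slopes(w,[(u,v)])[0];D=w['depth'][v,u];p=H@np.array([s[0]*D,-s[1]*D,-D,1]);print((u,v),p[:3].round(1))
E
```

```text
[[335.61739098 203.8374037 ]
 [332.87133328 197.1481119 ]
 [332.49684737 205.39150216]]
(312, 231) [ 11.6  -4.1 -35.5]
(312, 237) [ 11.8  -3.9 -43.6]
(312, 243) [ 12.   -3.8 -50.6]
(312, 249) [ 11.9  -3.6 -56.5]
(312, 255) [ 11.7  -3.5 -61.7]
(306, 240) [ 11.3  -6.7 -45.7]
(328, 235) [ 11.7   3.8 -40.8]
(328, 240) [ 11.7   3.6 -46.6]
(345, 245) [  7.5  12.  -43.4]
(298, 245) [  7.8 -10.7 -43.8]
(320, 240) [ 12.   -0.1 -47.3]
```

View pics/s4c.png

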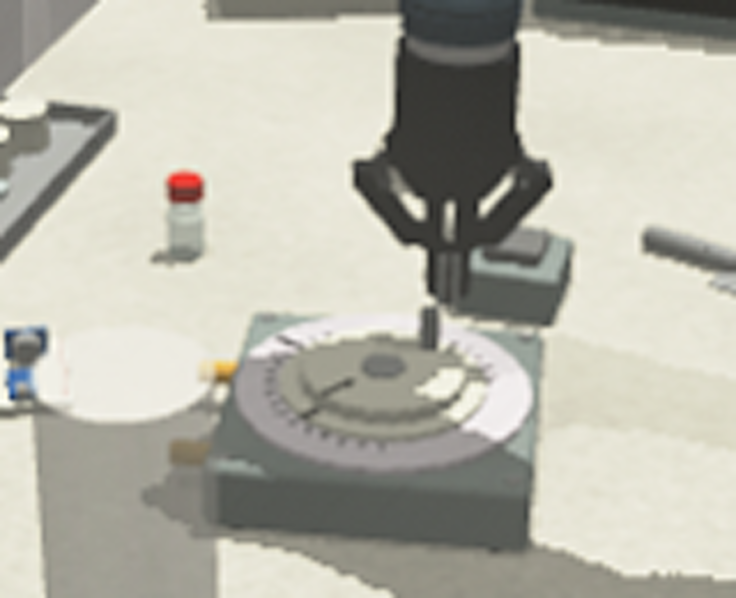

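```bash
python3 - <<'E'
from h import *
d=pickle.load(open('s4.pkl','rb'));st=d['st'];p=st['ee_pos']
for z in range(70,125,5): print(z,proj(d,[[p[0],p[1],z]])[0].round(1),end=' ')
g=cv2.cvtColor(d['img'],cv2.COLOR_RGB2GRAY)
print();print(g[180:210,330:344]);print(d['depth'][185:210,337].round(0), d['depth'][185:210,333].round(0))
v,c=rays(d,[(337,194.5)]);
for uv in [(335,193),(337,193),(337,190)]:
    D=d['depth'][uv[1],uv[0]];v,c=rays(d,[uv]);print(uv,c+v[0]*D)
E
```

```text
70 [335.5 206.4] 75 [335.6 205. ] 80 [335.6 203.5] 85 [335.7 202. ] 90 [335.8 200.6] 95 [335.9 199.1] 100 [335.9 197.6] 105 [336.  196.1] 110 [336.1 194.6] 115 [336.1 193.1] 120 [336.2 191.6] 
[[ 60  60  59  60  58  55 108 142 107  55  60  59  60  59]
 [ 59  59  60  60  60  57  92 132 110  56  59  60  59  59]
 [ 51  54  56  59  60  58  67  92  85  58  59  58  59  58]
 [177 118  64  57  60  60  57  57  58  58  59  59  55  75]
 [233 215 151  53  58  59  62  63  62  62  59  56  91 139]
 [234 240 188  50  59  80  92  75  82  87  64  54 126 176]
 [231 237 185  49  59  89 100  79  88  94  67  60 139 180]
 [232 238 186  49  59  85  95  75  85  91  65  65 141 180]
 [232 228 162  50  60  86  92  71  85  90  66  62 120 156]
 [231 218 141  49  59  87  89  68  85  91  67  58  86 108]
 [231 217 140  50  59  85  89  70  88  88  64  59  77  88]
 [232 232 169  50  62  89  90  72  90  88  62  63  80  91]
 [231 237 184  46  64  89  87  71  89  87  62  65  82  89]
 [228 232 190  80  58  87  85  68  89  87  60  67  84  90]
 [227 231 225 183 122  90  84  67  89  90  72  80  88  89]
 [228 232 237 237 184 
[... 627 characters left out ...]
 [152 146 137 137 137 168 166 133 155 202 216 207 221 227]
 [159 160 161 161 160 154 149 149 148 160 183 218 229 206]
 [159 158 158 159 159 158 159 158 157 150 175 222 233 218]
 [158 158 159 158 157 155 154 153 153 152 163 181 188 187]]
[1259. 1266. 1263. 1266. 1267. 1265. 1267. 1278. 1275. 1272. 1276. 1503.
 1499. 1488. 1486. 1366. 1360. 1355. 1347. 1312. 1310. 1308. 1300. 1290.
 1291.] [1264. 1265. 1265. 1270. 1265. 1269. 1272. 1271. 1277. 1516. 1505. 1301.
 1294. 1289. 1296. 1299. 1298. 1300. 1298. 1305. 1302. 1302. 1298. 1294.
 1290.]
(335, 193) [494.45920718 -33.09277766 118.94636412]
(337, 193) [488.82574529 -34.33614093 119.17588681]
(337, 190) [488.36711535 -29.57763193 131.51054522]
```

Both depth readings agree. The shut fingertips end about 30 mm above the reported TCP (tip at z≈108 against the peg top at 98), so the tip passed over the peg. I'll go back behind the peg, then descend further while watching the force.

Emit:
drive_tool --pt "-0.213 0.206 -0.05 0 0 0" --pt "-0.213 0.206 -0.05 0 0 0" --pt "-0.213 0.206 0 0 0 0" --pt "0 0 0 0 0 -0.0556" --pt "0 0 0 0 0 -0.0556" --pt "0 0 0 0 0 -0.0556" --pt "0 0 0 0 0 -0.0556" --pt "0 0 0 0 0 -0.0556" --pt "0 0 0 0 0 -0.0556" --pt "0 0 0 0 0 -0.0556" --pt "0 0 0 0 0 -0.0556" --pt "0 0 0 0 0 0"

```text
t: 7.57
ee_pos: [524.4, -58.8, 82.8]
eef_rot: [0.0, 0.284, 0.959, -0.0]
wrist_force: [0.2, 0.0, -0.2]
finger_gap: 0.0
```

Emit:
drive_tool --pt "0 0 0.14 0 0 0" --pt "0 0 0.14 0 0 0" --pt "0 0 0.14 0 0 0" --pt "0 0 0.14 0 0 0" --pt "0 0 0.1 0 0 0" --pt "0 0 0 0 0 0"

```text
t: 8.07
ee_pos: [522.9, -58.4, 54.8]
eef_rot: [-0.001, 0.286, 0.958, -0.0]
wrist_force: [-0.3, 0.3, 0.7]
finger_gap: -0.003
```

```bash
python3 look.py w5; python3 - <<'E'
from plant import r
from h import *
st=r.state();d=r.get_image('side');d['st']=st;pickle.dump(d,open('s5.pkl','wb'))
c=d['img'][130:260,240:400];save('s5c.png',cv2.resize(c,None,fx=4.6,fy=4.6,interpolation=cv2.INTER_CUBIC))
E
```

```text
8.0667 [522.94 -58.38  54.81] yaw 146.72 tilt [-0.0023  0.0005] [-0.27  0.27  0.7 ]
```

View pics/w5.png

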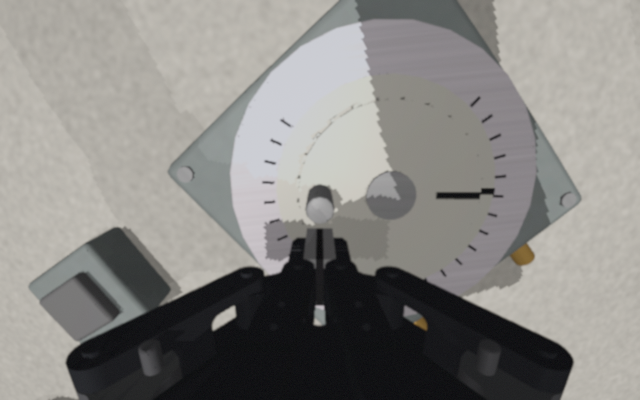

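View pics/s5c.png

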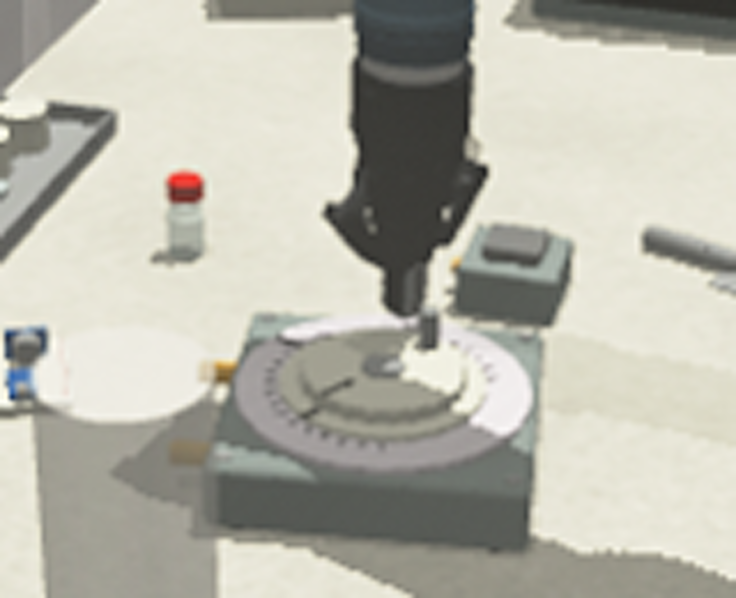

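```bash
python3 - <<'E'
from h import *
d=pickle.load(open('s5.pkl','rb'));st=d['st'];p=st['ee_pos']
T=q2R(st['eef_rot'])
for off in ([0,0],[11,8],[11,-8],[-11,8],[-11,-8]):
    q=p[:2]+(T[:2,:2]@np.array(off))
    print(off,[(z,proj(d,[[*q,z]])[0].round(1).tolist()) for z in (75,80,85,90,95)])
g=cv2.cvtColor(d['img'],cv2.COLOR_RGB2GRAY);print(g[190:203,320:336])
w=pickle.load(open('w5.pkl','rb'));H=np.array(w['hand_eye'])
for u in (309,312,328,331):
  for v in (226,227,228,229,230,231,233):
    s=slopes(w,[(u,v)])[0];D=w['depth'][v,u];p=H@np.array([s[0]*D,-s[1]*D,-D,1]);print((u,v),p[:3].round(1),end=';')
  print()
E
```

```text
[0, 0] [(75, [326.8, 200.7]), (80, [326.8, 199.2]), (85, [326.9, 197.8]), (90, [327.0, 196.3]), (95, [327.0, 194.8])]
[11, 8] [(75, [327.4, 202.9]), (80, [327.4, 201.5]), (85, [327.5, 200.0]), (90, [327.6, 198.5]), (95, [327.6, 197.1])]
[11, -8] [(75, [331.3, 201.2]), (80, [331.3, 199.8]), (85, [331.4, 198.3]), (90, [331.4, 196.8]), (95, [331.5, 195.4])]
[-11, 8] [(75, [322.3, 200.2]), (80, [322.4, 198.7]), (85, [322.4, 197.2]), (90, [322.5, 195.8]), (95, [322.5, 194.3])]
[-11, -8] [(75, [326.2, 198.5]), (80, [326.3, 197.0]), (85, [326.3, 195.6]), (90, [326.4, 194.1]), (95, [326.4, 192.7])]
[[230 234 210 122  54  60  60  66  87  94  78  75 111 204 237 233]
 [230 232 197 102  54  60  60  68  89  94  79  75 110 203 237 233]
 [229 232 211 128  54  60  60  68  88  94  78  75 134 213 236 234]
 [229 232 208 122  55  60  59  69  89  93  78  77 149 221 236 236]
 [231 235 201 101  55  59  60  68  89  94  81  74 145 219 234 234]
 [232 234 199  99  54  60  60  68  89  89  79  89 177 231 234 232]
 [230 232 225 158  60  55  57  72  92  87  76 115 179 207 208 226]
 [230 231 235 213 136  74  54  70
[... 541 characters left out ...]
8  -5.  -35.9];(309, 233) [ 11.4  -4.9 -37.5];
(312, 226) [  6.2  -4.  -15. ];(312, 227) [  5.6  -4.  -15.1];(312, 228) [  4.7  -4.  -14.4];(312, 229) [ 12.1  -3.5 -33.9];(312, 230) [ 12.1  -3.5 -35.3];(312, 231) [ 11.7  -3.4 -35.7];(312, 233) [ 11.7  -3.4 -38.3];
(328, 226) [  6.1   5.3 -14.9];(328, 227) [  5.6   5.3 -15.1];(328, 228) [  4.6   5.3 -14.2];(328, 229) [ 11.8   4.7 -33.2];(328, 230) [ 12.2   4.6 -35.5];(328, 231) [ 11.4   4.6 -34.9];(328, 233) [ 11.7   4.5 -38.3];
(331, 226) [  5.9   7.  -14.4];(331, 227) [  5.6   7.  -15.2];(331, 228) [  5.2   7.  -15.7];(331, 229) [ 11.3   6.3 -32.2];(331, 230) [ 11.8   6.2 -34.7];(331, 231) [ 12.4   6.1 -37.5];(331, 233) [ 11.6   6.  -38.1];
```

The wrist depth puts the tip 33.5 mm behind the TCP and the side view about 35 mm, so it is now at z≈88–90. I'll lower it 9 mm more, which leaves ≈9 mm to the hub, then close on the peg and begin the arc.

Emit:
drive_tool --pt "0 0 0.11 0 0 0" --pt "0 0 0.11 0 0 0" --pt "0 0 0 0 0 0" --pt "0.05 0 0 0 0 0" --pt "0.05 0 0 0 0 0" --pt "0.05 0 0 0 0 0" --pt "0.072 -0.03 0 0 0 0.0444" --pt "0.072 -0.03 0 0 0 0.0444" --pt "0.072 -0.03 0 0 0 0.0444"

```text
t: 8.92
ee_pos: [510.8, -53.4, 47.8]
eef_rot: [0.001, 0.386, 0.922, -0.0]
wrist_force: [0.7, -1.4, -1.8]
finger_gap: -0.001
```

```bash
python3 look.py w6
```

```text
8.9167 [510.79 -53.36  47.81] yaw 134.54 tilt [ 0.0019 -0.0012] [ 0.7  -1.42 -1.8 ]
```

View pics/w6.png

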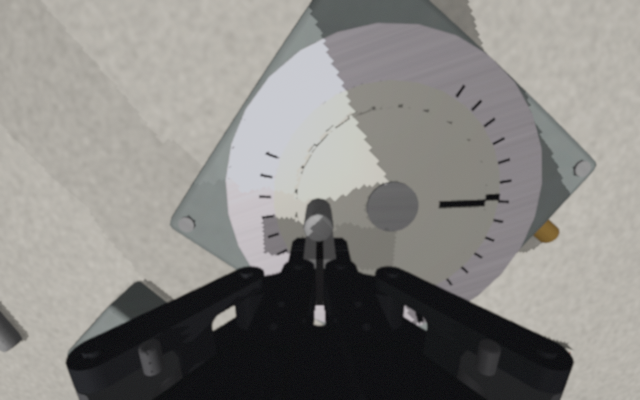

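```bash
python3 - <<'E'
from ang import *
d=run('w6',(440,205),(480,202));st=d['st']
T=q2R(st['eef_rot']);print(T.T@np.array([524.5-st['ee_pos'][0],-11-st['ee_pos'][1],0]))
E
```

```text
idx dir 47.65 brg 46.74 28.6 46.5 25
[ 2.05760513e+01  3.94867638e+01 -2.29759292e-02]
```

Contact is made: about 1.6 N, and the dial has moved to about 47°. Target is about −26.7°, so I'll continue 48°.

Emit:
drive_tool --pt "0.07 -0.0335 0 0 0 0.0444" --pt "0.07 -0.0335 0 0 0 0.0444" --pt "0.07 -0.0335 0 0 0 0.0444" --pt "0.07 -0.0335 0 0 0 0.0444" --pt "0.07 -0.0335 0 0 0 0.0444" --pt "0.07 -0.0335 0 0 0 0.0444" --pt "0.07 -0.0335 0 0 0 0.0444" --pt "0.07 -0.0335 0 0 0 0.0444" --pt "0.07 -0.0335 0 0 0 0.0444" --pt "0.07 -0.0335 0 0 0 0.0444" --pt "0.07 -0.0335 0 0 0 0.0444" --pt "0.07 -0.0335 0 0 0 0.0444"

```text
t: 9.97
ee_pos: [483.9, -29.5, 48.0]
eef_rot: [0.001, 0.727, 0.686, 0.0]
wrist_force: [1.9, -1.2, -0.6]
finger_gap: 0.001
```

```bash
python3 look.py w7
```

```text
9.9667 [483.92 -29.5   48.02] yaw 86.66 tilt [ 0.002  -0.0016] [ 1.94 -1.24 -0.57]
```

View pics/w7.png

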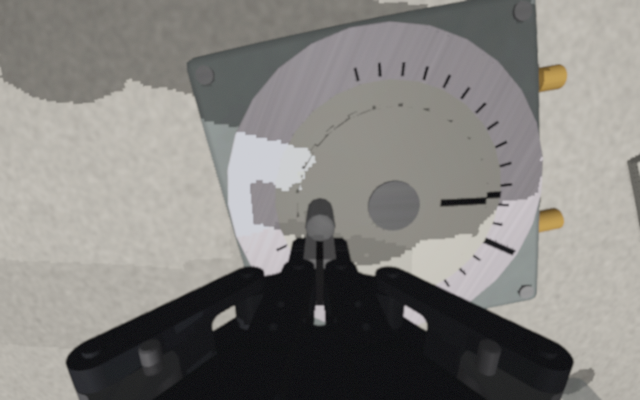

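```bash
python3 - <<'E'
from ang import *
d=run('w7',(441,203),(482,201),(486,241),(512,252));st=d['st']
T=q2R(st['eef_rot']);print(T.T@np.array([524.5-st['ee_pos'][0],-11-st['ee_pos'][1],0]))
E
```

```text
idx dir -0.48 brg -0.66 28.5 46.9 25
long dir -26.8 brg -26.86 72.3 88.5 25
[20.83379727 39.43690061  0.05135938]
```

The index is at −0.6° and the long line at −26.8°. I'll go 22° more, then measure at rest.

Emit:
drive_tool --pt "0.07 -0.0335 0 0 0 0.0444" --pt "0.07 -0.0335 0 0 0 0.0444" --pt "0.07 -0.0335 0 0 0 0.0444" --pt "0.07 -0.0335 0 0 0 0.0444" --pt "0.07 -0.0335 0 0 0 0.0444" --pt "0.035 -0.017 0 0 0 0.0222" --pt "0 0 0 0 0 0" --pt "0 0 0 0 0 0"

```text
t: 10.68
ee_pos: [479.0, -12.4, 47.6]
eef_rot: [0.0, 0.844, 0.537, 0.0]
wrist_force: [1.4, -0.5, -0.5]
finger_gap: 0.002
```

```bash
python3 look.py w8
```

```text
10.6833 [479.05 -12.39  47.55] yaw 64.96 tilt [ 0.0001 -0.0001] [ 1.39 -0.48 -0.5 ]
```

View pics/w8.png

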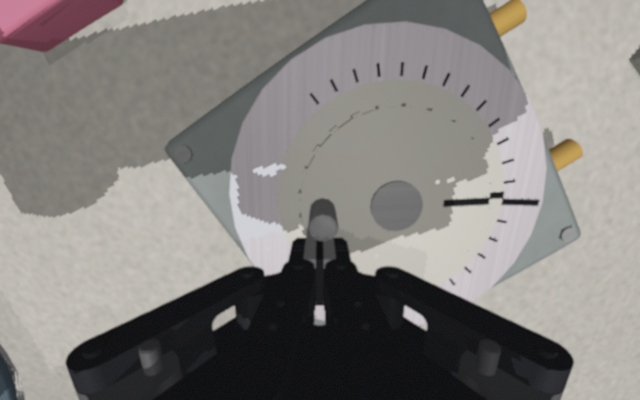

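```bash
cat > both.py <<'E'
from ang import *
def two(n,a,b,f1,f2,la,lb):
    d=pickle.load(open(n+'.pkl','rb'));st=d['st']
    H=onplane(d,linefit(d,a,b,half=5),70,st);L=onplane(d,linefit(d,la,lb,half=5),56,st)
    F=onplane(d,linefit(d,f1,f2,half=5),60,st)
    c=np.array([524.5,-11.])
    for k,P in(('hub',H),('flange',F),('long',L)):
        A,B,rr=bearing(P,c);print(k,len(P),'dir',A.round(2),'brg',B.round(2),rr.min().round(1),rr.max().round(1))
    # distance of index pts (hub, extended) from long line at r=66
    m=L.mean(0)[:2];v=np.linalg.svd(L[:,:2]-m)[2][0];nrm=np.array([-v[1],v[0]])
    mh=H.mean(0)[:2];vh=np.linalg.svd(H[:,:2]-mh)[2][0]
    tip=mh+vh*np.sign(vh@(mh-c))*(66-np.linalg.norm(mh-c));print('index@66 off long line mm',((tip-m)@nrm).round(2),'flange',((F[:,:2]-m)@nrm).mean().round(2))
    # axis from long line
    print('axis off long line',((c-m)@nrm).round(2),' off index',((c-mh)@np.array([-vh[1],vh[0]])).round(2))
E
python3 - <<'E'
from both import *
two('w8',(445,203),(486,201.5),(491,195.5),(502,195),(504,201.5),(538,203))
d=pickle.load(open('w8.pkl','rb'));save('w8c.png',cv2.resize(d['img'][150:250,380:560],None,fx=4.4,fy=4.4,interpolation=cv2.INTER_CUBIC))
E
```

```text
hub 25 dir -22.54 brg -22.33 29.2 47.5
flange 25 dir -22.77 brg -22.26 59.1 64.4
long 25 dir -27.02 brg -26.83 71.9 89.4
index@66 off long line mm 5.02 flange 4.85
axis off long line -0.28  off index -0.14
```

View pics/w8c.png

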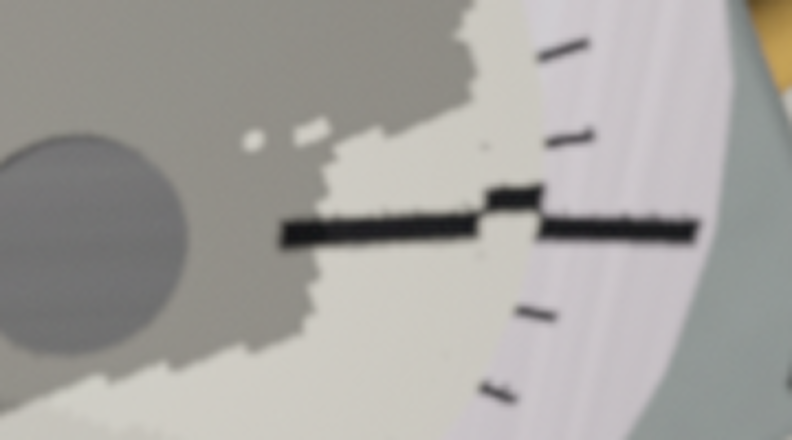

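The dial is still 4.5° short (5 mm at the rim). I'll push that amount in small rows.

Emit:
drive_tool --pt "0.026 -0.012 0 0 0 0.0167" --pt "0.026 -0.012 0 0 0 0.0167" --pt "0.026 -0.012 0 0 0 0.0167" --pt "0 0 0 0 0 0" --pt "0 0 0 0 0 0"

```text
t: 11.15
ee_pos: [478.9, -9.1, 47.4]
eef_rot: [0.0, 0.864, 0.503, -0.0]
wrist_force: [-0.8, -1.7, 1.3]
finger_gap: 0.002
```

```bash
python3 look.py w9;python3 - <<'E'
from both import *
d=pickle.load(open('w9.pkl','rb'));save('w9c.png',cv2.resize(d['img'][150:250,380:560],None,fx=4.4,fy=4.4,interpolation=cv2.INTER_CUBIC))
E
```

```text
11.15 [478.92  -9.14  47.37] yaw 60.39 tilt [-0.0004 -0.0003] [-0.85 -1.66  1.29]
```

View pics/w9c.png

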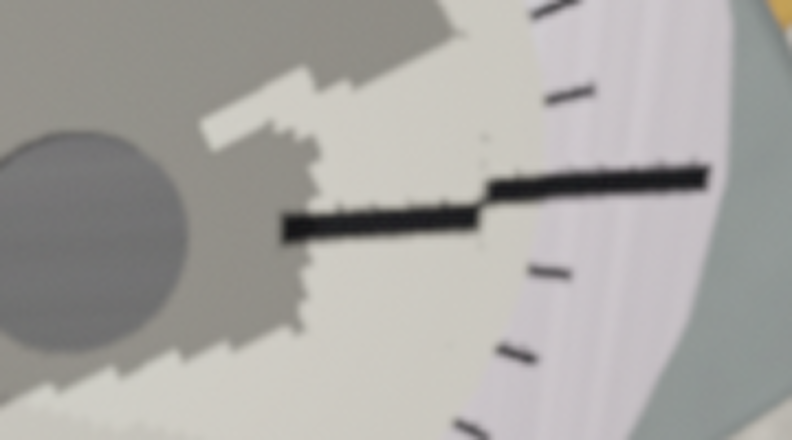

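```bash
python3 - <<'E'
from both import *
two('w9',(446,202),(486,199.6),(491.4,193.4),(501.6,192.5),(506,192.2),(539,190.6))
E
```

```text
hub 25 dir -26.15 brg -26.2 29.5 47.3
flange 25 dir -25.66 brg -26.01 59.0 63.9
long 25 dir -26.87 brg -26.83 71.9 88.5
index@66 off long line mm 0.74 flange 0.86
axis off long line -0.06  off index 0.03
```

The index is 0.8 mm (0.7°) short. One small nudge more.

Emit:
drive_tool --pt "0.012 -0.006 0 0 0 0.0075" --pt "0 0 0 0 0 0" --pt "0 0 0 0 0 0"

```text
t: 11.45
ee_pos: [479.0, -8.5, 47.4]
eef_rot: [-0.0, 0.868, 0.497, -0.0]
wrist_force: [-1.4, -0.5, 1.8]
finger_gap: 0.001
```

```bash
python3 look.py w10;python3 - <<'E'
from both import *
two('w10',(446,202),(486,199.6),(491.4,193.2),(501.6,191.5),(506,191),(539,188.5))
d=pickle.load(open('w10.pkl','rb'));save('w10c.png',cv2.resize(d['img'][150:250,380:560],None,fx=4.4,fy=4.4,interpolation=cv2.INTER_CUBIC))
E
```

```text
11.45 [479.03  -8.46  47.37] yaw 59.64 tilt [-0.0003 -0.0001] [-1.44 -0.54  1.75]
hub 25 dir -26.92 brg -26.96 29.5 47.3
flange 25 dir -24.76 brg -26.7 59.1 64.0
long 25 dir -26.66 brg -26.82 71.8 88.3
index@66 off long line mm -0.1 flange 0.18
axis off long line 0.22  off index 0.03
```

View pics/w10c.png

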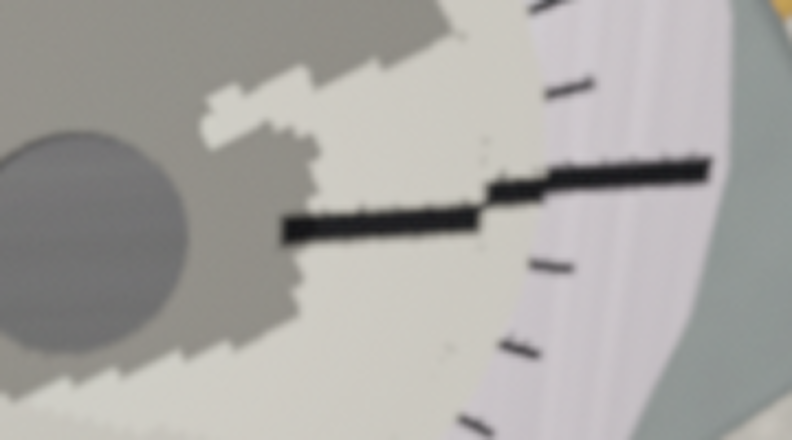

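The index is within 0.1–0.2 mm of the long line. I'll back straight off the peg, then rise.

Emit:
drive_tool --pt "-0.05 0 0 0 0 0" --pt "-0.1 0 0 0 0 0" --pt "-0.15 0 0 0 0 0" --pt "0 0 -0.25 0 0 0" --pt "0 0 -0.35 0 0 0" --pt "0 0 -0.35 0 0 0" --pt "0 0 -0.35 0 0 0" --pt "0 0 -0.35 0 0 0" --pt "0 0 -0.35 0 0 0" --pt "0 0 -0.1 0 0 0" --pt "0 0 0 0 0 0"

```text
t: 12.42
ee_pos: [474.1, -19.2, 132.4]
eef_rot: [0.001, 0.868, 0.497, 0.001]
wrist_force: [0.2, 0.3, 0.6]
finger_gap: -0.002
```

```bash
python3 look.py w11;python3 - <<'E'
from both import *
d=pickle.load(open('w11.pkl','rb'));print(proj(d,[[524.5,-11,70],[524.5+66*np.cos(np.radians(-26.8)),-11+66*np.sin(np.radians(-26.8)),60]],d['st']))
E
```

```text
12.4167 [474.14 -19.18 132.44] yaw 59.61 tilt [ 0.0027 -0.0003] [0.16 0.29 0.6 ]
[[368.41227051 159.8038267 ]
 [443.43359595 153.45621766]]
```

View pics/w11.png

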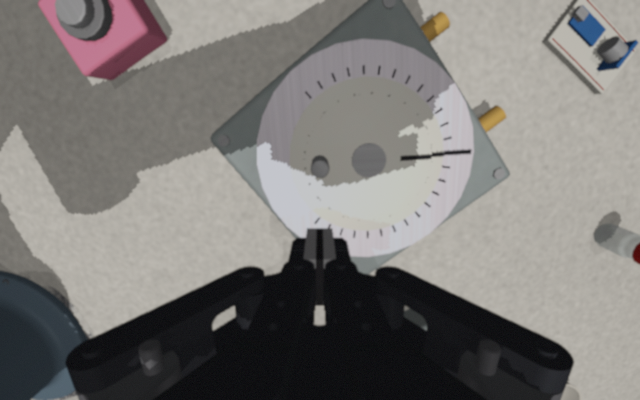

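The tool is free of the peg. The index and long line form one continuous line from (402,158) to (470,151). I'll now move to view the confirm button.

Emit:
drive_tool --pt "0.445 -0.198 0 0 0 0" --pt "0.445 -0.198 0 0 0 0" --pt "0.445 -0.198 0 0 0 0" --pt "0.445 -0.198 0 0 0 0" --pt "0.445 -0.198 0 0 0 0" --pt "0.445 -0.198 0 0 0 0" --pt "0.445 -0.198 0 0 0 0" --pt "0.445 -0.198 0 0 0 0" --pt "0.445 -0.198 0 0 0 0" --pt "0.445 -0.198 0 0 0 0" --pt "0.445 -0.198 0 0 0 0" --pt "0.445 -0.198 0 0 0 0"

```text
t: 13.47
ee_pos: [498.2, 214.2, 129.8]
eef_rot: [-0.0, 0.868, 0.497, -0.001]
wrist_force: [0.4, 0.1, 0.3]
finger_gap: -0.003
```

Emit:
drive_tool --pt "0 0 0 0 0 0" --pt "0 0 0 0 0 0"

```text
t: 13.63
ee_pos: [498.3, 213.7, 130.0]
eef_rot: [-0.0, 0.867, 0.498, -0.001]
wrist_force: [-0.2, -0.4, 0.4]
finger_gap: 0.002
```

```bash
python3 - <<'E'
from both import *
two('w11',(402,158),(430,155.5),(437,154),(445,153.5),(450,153),(469,151))
E
python3 look.py w12;
```

```text
hub 25 dir -26.6 brg -26.84 29.8 48.3
flange 25 dir -22.41 brg -26.77 61.1 66.6
long 25 dir -26.44 brg -26.77 75.1 88.7
index@66 off long line mm 0.12 flange 0.1
axis off long line 0.46  off index 0.16
13.6333 [498.28 213.74 130.01] yaw 59.72 tilt [-0.002  -0.0011] [-0.19 -0.39  0.42]
```

View pics/w12.png

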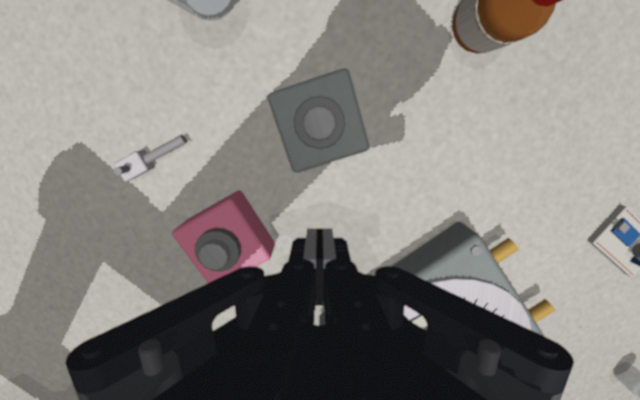

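The grey box is at (319,120), with its round button at (319,123). The pink decoy is at (217,250). Next I'll measure the button.

```bash
python3 - <<'E'
from m import *
d=pickle.load(open('w12.pkl','rb'));st=d['st']
g=cv2.cvtColor(d['img'],cv2.COLOR_RGB2GRAY)
save('w12c.png',cv2.resize(d['img'][60:180,255:380],None,fx=5,fy=5,interpolation=cv2.INTER_CUBIC))
c=g[85:160,280:360];b=(cv2.GaussianBlur(c,(3,3),0)>0)
print(g[123,285:355]);print(g[95:155,319])
print(d['depth'][95:155:3,319].round(1));print(d['depth'][123,285:355:4].round(1))
Rm,cc=cam_pose(d,st)
for uv in [(319,123),(312,118),(326,128),(319,140),(319,103),(340,123),(298,123),(300,150)]:
    v,c0=rays(d,[uv],st);print(uv,(c0+v[0]*d['depth'][uv[1],uv[0]]).round(1))
E
```

```text
[100 101 101 100 101 102 101 100  93  85  84  86  87  87  88  88  86  85
  93  99 104 105 109 107 109 109 111 112 112 112 112 111 112 113 112 114
 115 116 116 117 117 116 117 117 116 116 115 116 111 104  92  89  91  92
  92  93  94  90  88  87  94 101 103 104 103 106 105 106 105 106]
[ 93  87  85  89  91  92  93  92  92  91  88  95 104 112 117 118 118 117
 118 116 117 116 116 115 114 114 114 112 112 114 112 113 113 113 113 112
 111 112 111 112 111 111 108 102  91  82  84  88  89  89  91  89  84  83
  92  98 100 100 100 100]
[246.3   0.  236.9 238.  229.  229.9 230.  229.9 231.5 231.8 233.  232.8
 234.1 234.4 235.4 244.8 246.  247.2 259.8 260. ]
[254.1 254.2 253.9 241.3 242.3 232.1 232.4 231.4 232.  232.1 232.5 231.7
 230.3 241.3 242.1 253.4 253.3 254.7]
(319, 123) [528.2 267.3  60.2]
(312, 118) [525.3 273.6  61.4]
(326, 128) [531.1 261.   60.9]
(319, 140) [520.9 255.   52.2]
(319, 103) [536.3 281.2  49.7]
(340, 123) [543.3 258.3  52.4]
(298, 123) [512.9 276.1  52.5]
(300, 150) [501.  255.   39.2]
```

View pics/w12c.png

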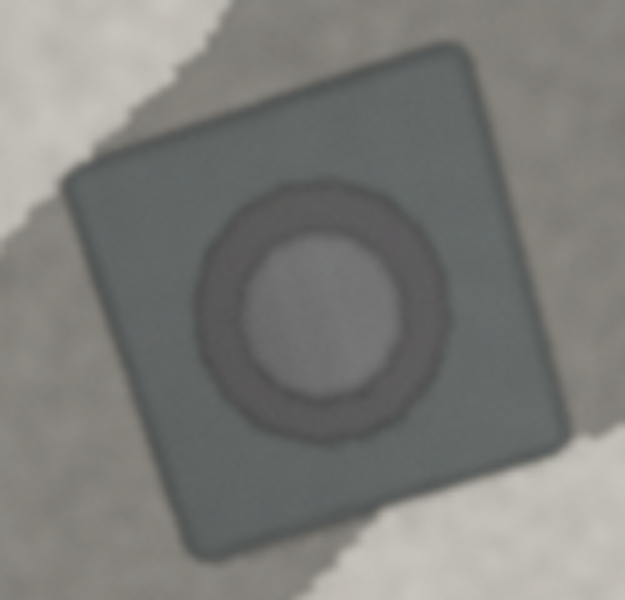

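The button top is at z≈60.5, its centre about (528.2, 267.0), and the ring around it is at 52. I'll move over it and stop about 12 mm above.

Emit:
drive_tool --pt "0.382 -0.007 0 0 0 0" --pt "0.382 -0.007 0 0 0 0" --pt "0.382 -0.007 0 0 0 0" --pt "0.382 -0.007 0 0 0 0" --pt "0 0 0.28 0 0 0" --pt "0 0 0.28 0 0 0" --pt "0 0 0.28 0 0 0" --pt "0 0 0.28 0 0 0" --pt "0 0 0.28 0 0 0" --pt "0 0 0.28 0 0 0" --pt "0 0 0.28 0 0 0" --pt "0 0 0.28 0 0 0"

```text
t: 14.68
ee_pos: [528.7, 265.2, 40.8]
eef_rot: [0.0, 0.868, 0.496, -0.001]
wrist_force: [-0.0, -0.6, -0.7]
finger_gap: -0.004
```

Emit:
drive_tool --pt "0 0 0 0 0 0" --pt "0 0 0 0 0 0"

```text
t: 14.85
ee_pos: [528.1, 265.4, 41.0]
eef_rot: [-0.0, 0.868, 0.497, -0.001]
wrist_force: [-0.1, 0.6, -0.3]
finger_gap: -0.001
```

```bash
python3 look.py w13; python3 - <<'E'
from plant import r
from h import *
st=r.state();d=r.get_image('side');d['st']=st;pickle.dump(d,open('s13.pkl','wb'))
print(proj(d,[[528.2,267,60.5],[*st['ee_pos'][:2],st['ee_pos'][2]+33.5]]))
c=d['img'][180:310,220:380];save('s13c.png',cv2.resize(c,None,fx=4.6,fy=4.6,interpolation=cv2.INTER_CUBIC))
E
```

```text
14.85 [528.12 265.39  40.98] yaw 59.55 tilt [-0.0023 -0.0012] [-0.1   0.56 -0.3 ]
[[293.64521042 269.69890215]
 [293.46352948 264.49786937]]
```

View pics/s13c.png

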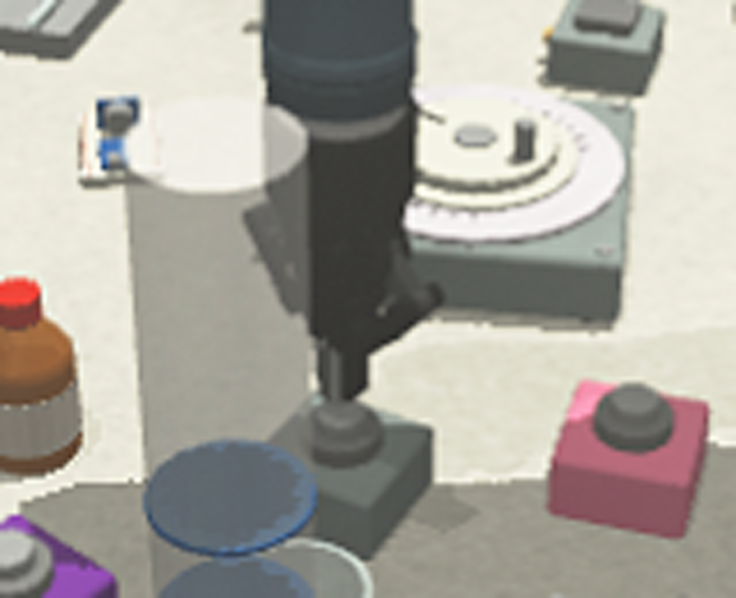

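View pics/w13.png

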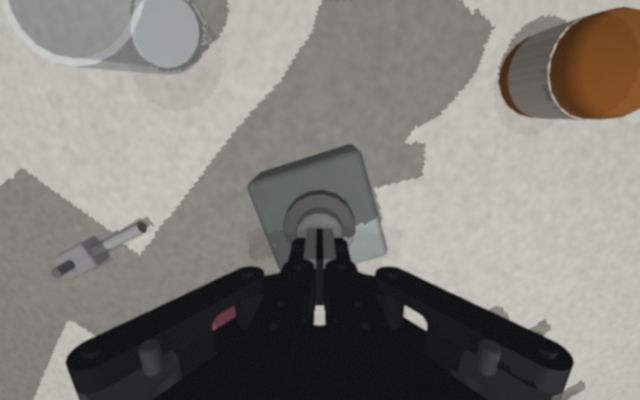

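The tip is centred above the steel button on the grey box. I'll descend slowly.

Emit:
drive_tool --pt "0.03 0 0.07 0 0 0" --pt "0 0 0.07 0 0 0" --pt "0 0 0.07 0 0 0" --pt "0 0 0.07 0 0 0" --pt "0 0 0 0 0 0"

```text
t: 15.37
ee_pos: [530.1, 268.0, 30.5]
eef_rot: [0.0, 0.868, 0.497, 0.0]
wrist_force: [-0.1, -0.4, 1.6]
finger_gap: 0.001
```

Emit:
drive_tool --pt "0 0 0.05 0 0 0" --pt "0 0 0.05 0 0 0" --pt "0 0 0 0 0 0" --pt "0 0 0 0 0 0"

```text
t: 15.7
ee_pos: [530.1, 268.1, 27.4]
eef_rot: [0.0, 0.868, 0.497, 0.001]
wrist_force: [-1.0, -0.2, 6.3]
finger_gap: 0.0
```

Emit:
drive_tool --pt "0 0 0.05 0 0 0" --pt "0 0 0 0 0 0" --pt "0 0 0 0 0 0"

```text
t: 15.95
ee_pos: [530.2, 268.1, 27.2]
eef_rot: [0.0, 0.868, 0.497, 0.001]
wrist_force: [-4.0, -2.7, 17.6]
finger_gap: 0.001
```

```bash
python3 look.py w14; python3 - <<'E'
from m import *
from plant import r
d=pickle.load(open('w14.pkl','rb'));st=d['st']
for uv in [(319,222),(315,220),(324,220),(310,220),(319,205),(300,215),(340,215)]:
    v,c0=rays(d,[uv],st);print(uv,(c0+v[0]*d['depth'][uv[1],uv[0]]).round(1))
save('w14c.png',cv2.resize(d['img'][150:260,250:390],None,fx=5,fy=5,interpolation=cv2.INTER_CUBIC))
s=r.get_image('side');c=s['img'][230:310,250:350];save('s14c.png',cv2.resize(c,None,fx=7,fy=7,interpolation=cv2.INTER_CUBIC))
E
```

```text
15.95 [530.23 268.11  27.2 ] yaw 59.64 tilt [0.0021 0.0005] [-4.01 -2.74 17.59]
(319, 222) [535.3 279.   52.7]
(315, 220) [533.7 280.5  50.9]
(324, 220) [538.1 278.4  52. ]
(310, 220) [531.4 282.1  51.4]
(319, 205) [539.3 285.8  47.4]
(300, 215) [528.5 287.4  52.1]
(340, 215) [546.8 276.3  51.2]
```

View pics/w14c.png

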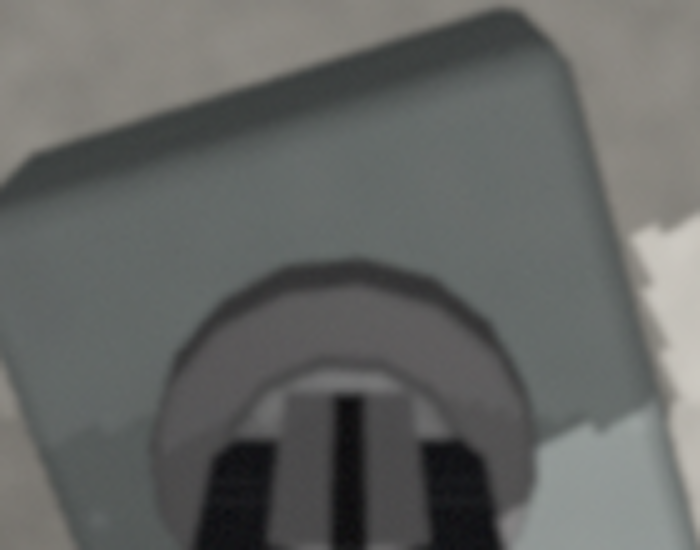

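View pics/s14c.png

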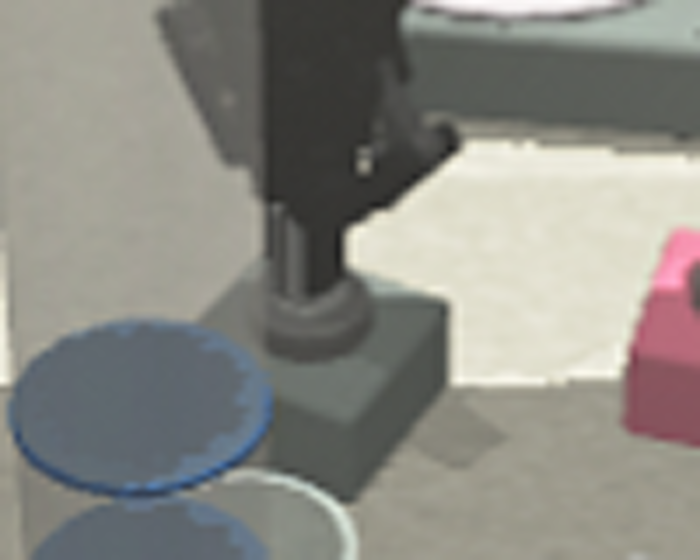

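The button has bottomed out: z stopped at 27.2 with 17.6 N, and the button top is about level with its ring. I'll release straight up.

Emit:
drive_tool --pt "0 0 -0.1 0 0 0" --pt "0 0 -0.1 0 0 0" --pt "0 0 -0.15 0 0 0" --pt "0 0 -0.25 0 0 0" --pt "0 0 -0.35 0 0 0" --pt "0 0 -0.35 0 0 0" --pt "0 0 -0.35 0 0 0" --pt "0 0 -0.35 0 0 0" --pt "0 0 -0.35 0 0 0" --pt "0 0 -0.35 0 0 0" --pt "0 0 -0.1 0 0 0" --pt "0 0 0 0 0 0"

```text
t: 17.05
ee_pos: [530.6, 268.3, 138.0]
eef_rot: [0.0, 0.868, 0.497, 0.001]
wrist_force: [-0.0, 0.8, 0.0]
finger_gap: -0.005
```

Emit:
drive_tool --pt "-0.382 0 0 0 0 0" --pt "-0.382 0 0 0 0 0" --pt "-0.382 0 0 0 0 0" --pt "-0.382 0 0 0 0 0" --pt "0 0 0 0 0 0"

```text
t: 17.47
ee_pos: [496.2, 213.0, 135.3]
eef_rot: [-0.0, 0.868, 0.497, -0.002]
wrist_force: [-0.3, 0.0, 0.7]
finger_gap: -0.003
```

```bash
python3 look.py w15; python3 - <<'E'
from m import *
from plant import r
d=pickle.load(open('w15.pkl','rb'));st=d['st']
uv=proj(d,[[528.2,267,60.5]],st)[0].round().astype(int);print(uv)
for o in [(0,0),(-5,0),(5,0),(0,-5),(20,0),(-20,0)]:
    p=uv+o;v,c0=rays(d,[p],st);print(p,(c0+v[0]*d['depth'][p[1],p[0]]).round(1))
t=r.get_image('top');pickle.dump(t,open('top15.pkl','wb'));c=t['img'][110:270,180:420];save('top15c.png',cv2.resize(c,None,fx=3.3,fy=3.3,interpolation=cv2.INTER_CUBIC))
E
```

```text
17.4667 [496.25 213.03 135.3 ] yaw 59.54 tilt [-0.0038 -0.002 ] [-0.31  0.04  0.74]
[321 121]
[321 121] [528.4 266.9  61.2]
[316 121] [524.8 269.   61.1]
[326 121] [531.9 264.9  62.1]
[321 116] [530.4 270.4  62. ]
[341 121] [543.2 258.   50.7]
[301 121] [513.5 275.5  51.2]
```

View pics/top15c.png

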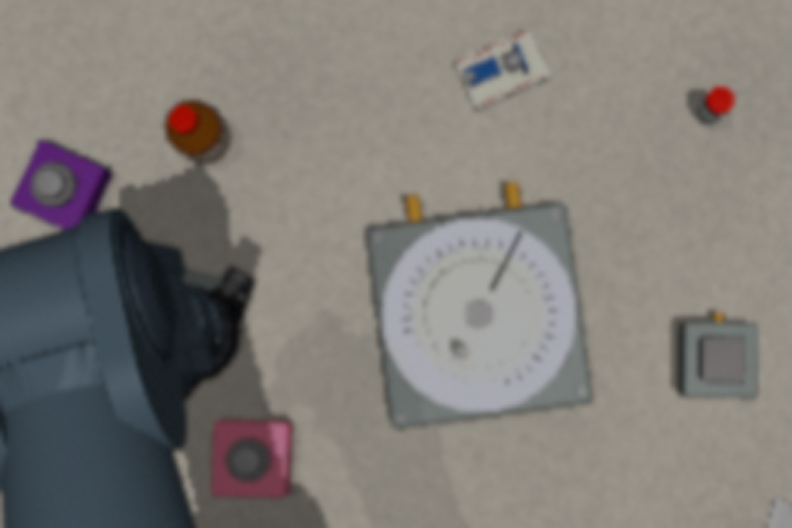

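View pics/w15.png

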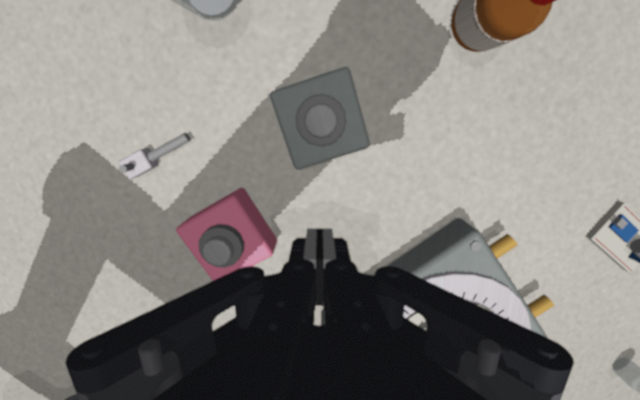

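The button is back up at z≈61. In the top view the index and long line are one straight line, nothing has been displaced, and the tool is clear. Handing in.

```bash
python3 -c "
from plant import r
print(r.hand_in())"
```

```text
the job is handed in; nothing more can be done
None
```

The dial is set to the long line, the confirm button was pressed and came back up, and I handed the job in at about 17.5 s of the 58 s allowed.

- **Dial:** I pushed the peg clockwise with the shut fingertips, at about 2–3 N, until the index met the long line. After I backed off, it measured within about 0.1 mm of the line's centre (hub −26.84°, long line −26.77°).
- **Collar:** its line stayed within measuring scatter, between −26.8° and −27.3° by bearing at every look.
- **Confirm button:** I pressed the button on the grey box with the round button. It bottomed out at 17.6 N, and afterwards its top was back at z≈61 mm, against 60–61 mm before.
- **Surroundings:** nothing visible in the last top and wrist pictures had moved. The arm hid part of the top view, so I did not check every loose item separately.

**What disagreed:** the shut fingertips end about 27–35 mm behind the reported TCP, though the interface text puts the TCP at the tips. Because of that, my first pass went over the peg without touching it. I went back and pushed at a lower height, corrected from depth and side-view measurements.

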